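# Load the battery strip into the backup-power unit and close its sprung rail

## Task

Put the long blue battery strip into the open channel of the backup-power unit, lowering it in flat rather than dropping it. Then push the red grip to slide the rail fully home, so that the sprung follower presses the strip against the stop wall at the other end of the channel, and let go of everything.

Things in the scene. Friction and masses are not known exactly. Their poses are not given: they have to be found in the camera images.
- strip_blue: Rigid blue battery bar, 120 long x 36 wide x 32 mm high, 0.2 to 0.36 kg, black seams, white end bands, brass contact on each end; goes in either way round, top up. Starts flat on the table, nearer the robot than the unit. Origin: centre of underside; x along its length, z up. A shorter blue strip (80 mm) and an equally long black one lie beside it and are not wanted.
- battery_bed (a point): Where to lower the strip: point on the channel floor (8 mm above table) of the fixed white unit, mid-width. y along the channel to the stop wall (its face 85 mm off), z up. Channel 56 mm wide, walls with flared lips to 31 mm above floor, cut away 40 mm either way along y for fingers. Open rail: follower face 85 to 105 mm off in -y. When closed the strip's centre is 25 mm in +y of here.
- rail_grip (a point): Centre of the top (76 mm above the table) of the red upright grip on the sliding rail: 16 mm thick along the channel, 46 mm wide, red from 36 mm up. Axes as battery_bed: push in +y on its rear face (or pinch it) to close; free room behind it. The orange follower (top 36 mm above the table) sits on a spring 37 mm in front of it. A black box 60 mm high stands behind the stop wall.
- rail (a joint): How far the rail is open, in m: 0 is fully home (hard stop); it starts 0.065 to 0.085 open, at most 0.09. Stiff, stays where left: 5 N to move, rising to about 8 N plus up to 4 N of strip friction, as the follower slides the strip to the stop wall and then yields 15 mm on its spring.
Things that resemble listed ones, but are neither listed nor needed, are in the scene too. What is shaped like the strip_blue but pink is not meant.

How it is judged:
At the end, for the whole second after the job is handed in: Rail within 9 mm of fully home; the long blue strip at rest, top up, on the channel floor (underside within 6 mm, tilt under 0.15 rad), within 14 mm of the channel's middle and 10 degrees of its direction, its centre 15 to 35 mm in +y of battery_bed (against the stop wall within 10 mm) (value of joint rail below 0.009 m and x of strip_blue in the frame of battery_bed between -0.014 and 0.014 m and y of strip_blue in the frame of battery_bed between 0.015 and 0.035 m and z of strip_blue in the frame of battery_bed below 0.006 m and angle between the x axis of strip_blue and the y axis of battery_bed, either way round below 0.175 rad and angle between strip_blue's own z axis and vertical below 0.15 rad and linear speed of strip_blue below 0.03 m/s); the robot touches nothing.
It fails at once if the blue strip is let go more than 50 mm above the channel floor (dropped in) (contact force between the fingers and strip_blue below 0.05 N and z of strip_blue in the frame of battery_bed above 0.05 m and horizontal distance between strip_blue and battery_bed below 0.12 m).
It also fails if it takes over 48 s, if anything falls off the work surface, if the arm or the gripper's body presses on something with over 40 N, if the wrist force passes 120 N, or if a joint passes its speed limit or range.

## Robot

A 6-joint arm with a two-finger parallel gripper is mounted at the origin on the work surface. World frame = base frame: x ahead of the robot, y to its left, z up, the work surface at z = 0. Lengths are in m, angles in rad, forces in N, time in s.
With the tool pointing down it reaches from about 0.2 to 0.875 m from the base axis. Payload 3.4 kg.
Tool frame: the origin (TCP) lies at the very end of the fingers, on their centre line; the grasp point (between the pads) lies 19 mm behind it; z points along the fingers, y is the direction in which the jaws open and shut (so a half turn about z gives the same grasp; the last joint's range is limited). The gripper opens to 94 mm and grips with 3 to 60 N. Pads are 16 mm wide; open, the fingers measure 119 mm over their backs; the gripper's body (75 mm by 177 mm) begins 78 mm behind the grasp point.
Start: joints at [-1.439, 0.276, 1.505, -0, 1.361, -0.121], TCP at [0.144, -0.557, 0.205] pointing down, gripper open.
Joint ranges: [-2.89, 2.89], [-0.75, 2.08], [0.22, 2.7], [-1.18, 4.32], [0.11, 2.71], [-2.7, 2.7]. Speed limits (rad/s): [2.57, 2.57, 3.14, 3.14, 3.14, 3.14].

## Interface

Orientations are given as a unit quaternion [w, x, y, z].
In Python, from rig import r gives the robot as it stands.
- The arm moves only by the tool servo_tool, never from a script. Its argument "increments" is one flat list of numbers, 4 for each row, row after row: the shift along the tool's x, y, z in mm, then the turn about the tool's z in rad. In form: [dx, dy, dz, spin, dx, dy, dz, spin, ...]. A call has exactly 10 rows; each row shifts and turns the commanded pose from where the row before left it, along the tool's axes as they then stand; what a row does not reach is not made up. A row lasts 1/8 s, in which the tool goes at most 62.5 mm and 10.7 degrees, less where a joint would pass 70% of its speed; a pose out of reach is approached as far as the arm can. A call with a gripper value outside its range is refused whole. "claw" is the opening, from -1 (shut) to 1 (fully open), set as the call begins (left out, the last holds). The fingers move at their own pace and stop on an object; "squeeze" is the grip in N (left out, the last holds). Time passes only in rows, so rows that do not move let the fingers close, or fill a call up. It gives the time, the measured TCP pose, the force and the opening at its end, in the units of the state.
- r.get_state(): the state, without advancing time (a new reading comes with each control period).
- r.get_image(name): name is "scene" or "top"; returns the picture (420x560x3 uint8, red, green, blue); there is no depth.
- r.camera_params(name): a dict with "fx", "fy", "cx", "cy" (pixels), "T" (4x4, takes a point from camera to world coordinates). Camera axes: x right, y down, z forward; pixel columns grow to the right and rows downward; lengths in m; the calibration is good to about 2 mm. A picture is of the moment at which its call begins. camera_params takes no time and is no camera call.
- r.hand_in(): hands the job in, once; it reports no verdict.
The state is a dict: "t": time; "qpos": joint angles; "qd": joint speeds; "joint_torque": joint torques, N m; "tcp_pos": TCP position; "tcp_rot": TCP orientation; "contact_force": force on the tool from outside, world axes, zero at the start; "wrist_torque": the same for the moment, N m; "width": opening from 0.0 (shut) to 1.0 (fully open).
Only numpy, scipy, OpenCV 4.12 (cv2) and the standard library are available. Lean on these libraries where they do the work, as an engineer would, in place of code of your own. Each camera call takes 0.05 s, during which the arm holds its last target. There are 200 camera calls.

## Working session

There is one attempt and no reset: what is moved stays moved. The work goes in short steps, Python scripts to look and compute and a tool call to move; the robot and the scene stay as the last step left them, time stands still between calls to the robot, and variables do not carry over. Pictures are saved under pics/ and viewed, about 8 in all and at most 12, crops included, and the job is handed in when it is done.

Besides the shell and the picture viewer there is one more tool, called after "Emit:" as name(argument=value, ...) on one line, values as JSON. servo_tool: Moves the arm, as the interface text tells. Its arguments: {"type":"object","properties":{"increments":{"type":"array"},"claw":{"type":"number"},"squeeze":{"type":"number"}},"required":["increments"]}

```bash
mkdir -p pics; ls; python3 - <<'E'
from rig import r
import cv2,numpy as np
for n in("top","scene"):
    im=r.get_image(n); cv2.imwrite(f"pics/{n}0.png",im[:,:,::-1])
    p=r.camera_params(n); print(n,p["fx"],p["cx"],p["cy"],np.round(p["T"],4).tolist())
s=r.get_state();print(s)
E
```

```text
pics
top 536.5401507764444 273.5274655420568 210.93750618819502 [[-0.0225, -0.9949, 0.0984, 0.435], [-0.9997, 0.0225, -0.001, 0.0514], [-0.0012, -0.0984, -0.9951, 1.123], [0.0, 0.0, 0.0, 1.0]]
scene 408.5763236436752 282.4228009168675 213.40846566264548 [[0.7635, 0.3964, -0.5098, 0.9019], [0.6458, -0.4789, 0.5947, -0.4029], [-0.0084, -0.7833, -0.6216, 0.544], [0.0, 0.0, 0.0, 1.0]]
{'t': 0.1, 'qpos': array([-1.43902243e+00,  2.76481226e-01,  1.50597247e+00, -2.88364387e-05,
        1.36068108e+00, -1.20994857e-01]), 'qd': array([ 0.00130318,  0.00011762, -0.00389663,  0.00072344, -0.00022895,
        0.00045648]), 'joint_torque': array([ 1.36013950e-03, -4.05456376e+01, -2.37780011e+01,  7.03694928e-02,
        2.99089216e-02, -4.48930996e-05]), 'tcp_pos': array([ 0.1437211 , -0.55624103,  0.20473362]), 'tcp_rot': array([-7.70974071e-04,  9.92023444e-01,  1.26051145e-01, -1.82542195e-05]), 'contact_force': array([ 0.01712239,  0.26723096, -0.23589129]), 'wrist_torque': array([-0.04605804, -0.02416408, -0.04683696]), 'width': 1.0023016982029909}
```

View pics/top0.png

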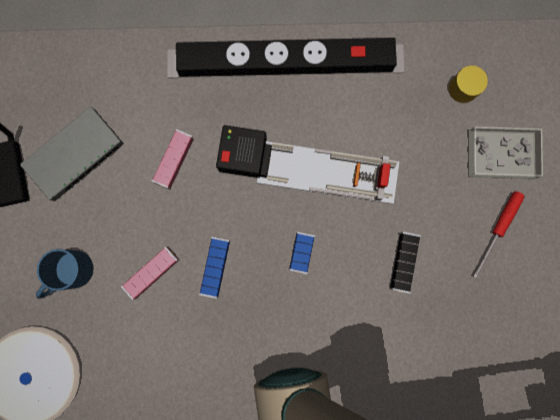

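View pics/scene0.png

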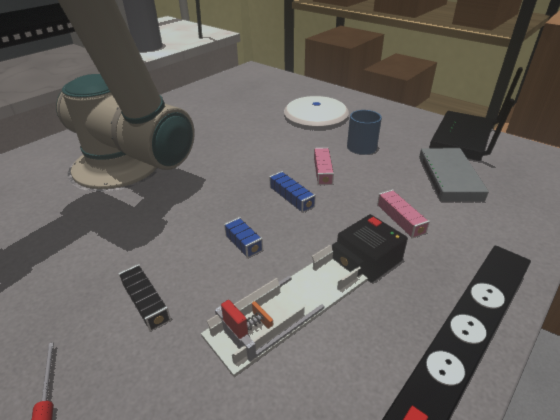

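Top view candidates are the long blue strip at (214,267), the short blue at (302,253), the black at (406,263), and pinks at (172,159) and (149,273). I choose (214,267). The unit spans about (218–400, 125–200), with the red grip at (384,175) and the black box at (242,150), so +y points to image left. Next is a close crop of both.

```bash
python3 - <<'E'
import cv2,numpy as np
im=cv2.imread("pics/top0.png")
a=cv2.resize(im[115:215,210:410],None,fx=4,fy=4,interpolation=cv2.INTER_CUBIC)
b=cv2.resize(im[230:305,190:330],None,fx=4,fy=4,interpolation=cv2.INTER_CUBIC)
c=np.zeros((a.shape[0],800,3),np.uint8);
cv2.imwrite("pics/unit.png",a);
c=np.zeros((300,560,3),np.uint8);c[:]=b;cv2.imwrite("pics/strip.png",c)
E
```

```text
(no output)
```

View pics/unit.png

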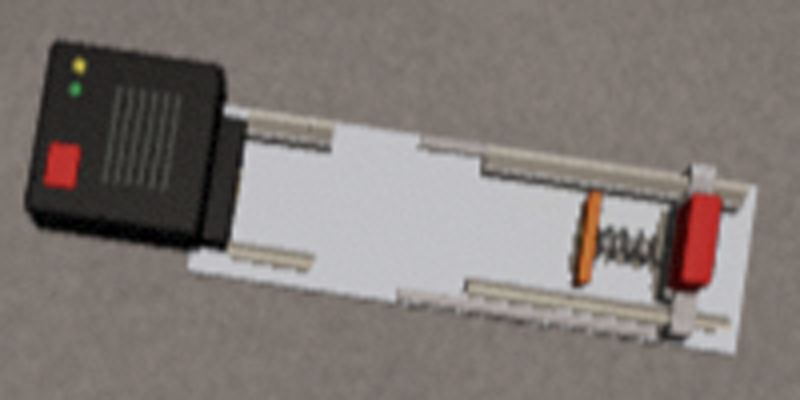

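View pics/strip.png

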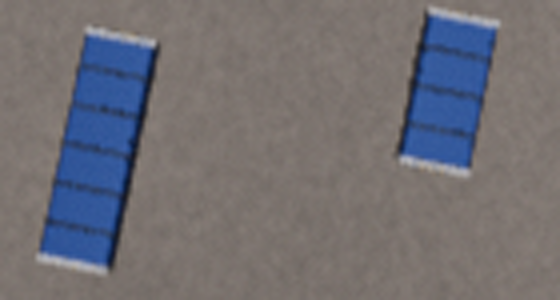

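```bash
cat > h.py <<'E'
import numpy as np
from rig import r
def pt(u,v,z,n="top"):
    p=r.camera_params(n);T=np.array(p["T"])
    d=T[:3,:3]@np.array([(u-p["cx"])/p["fx"],(v-p["cy"])/p["fy"],1]);o=T[:3,3]
    return o+d*(z-o[2])/d[2]
E
python3 - <<'E'
from h import *
U=lambda u,v,z:pt(210+(u+.5)/4-.5,115+(v+.5)/4-.5,z)
S=lambda u,v,z:pt(190+(u+.5)/4-.5,230+(v+.5)/4-.5,z)
def show(k,P):
    for q in P:print(k,np.round(q*1000,1))
show("strip",[S(*q,.032) for q in((86,28),(156,42),(108,272),(38,257))])
show("plate BR TR BL TL",[U(*q,.008) for q in((737,354),(757,185),(188,268),(228,105))])
show("grip",[U(*q,.076) for q in((683,193),(721,196),(706,289),(669,286))])
show("follower",[U(*q,.036) for q in((590,192),(602,192),(587,286),(574,284))])
show("stop top",[U(*q,.039) for q in((245,120),(232,248))])
show("lips: upL upR loL loR",[U(*q,.039) for q in((331,128),(482,152),(313,256),(467,281))])
show("lips outer/inner near",[U(*q,.039) for q in((740,187),(738,200),(728,318),(728,330))])
E
```

```text
strip [493.2 178.4  32. ]
strip [485.3 142.9  32. ]
strip [370.3 168.7  32. ]
strip [378.5 203.8  32. ]
plate BR TR BL TL [ 556.  -201.6    8. ]
plate BR TR BL TL [ 645.2 -216.1    8. ]
plate BR TR BL TL [607.9  84.4   8. ]
plate BR TR BL TL [694.5  61.5   8. ]
grip [ 629.2 -163.1   76. ]
grip [ 627.3 -181.8   76. ]
grip [ 581.1 -172.4   76. ]
grip [ 583.  -154.2   76. ]
follower [ 638.3 -123.6   36. ]
follower [ 638.1 -129.7   36. ]
follower [ 589.6 -120.2   36. ]
follower [ 590.8 -113.6   36. ]
stop top [679.2  52.7  39. ]
stop top [612.9  60.8  39. ]
lips: upL upR loL loR [674.    8.6  39. ]
lips: upL upR loL loR [659.8 -68.5  39. ]
lips: upL upR loL loR [607.8  19.5  39. ]
lips: upL upR loL loR [593.1 -58.6  39. ]
lips outer/inner near [ 638.6 -200.    39. ]
lips outer/inner near [ 631.8 -198.6   39. ]
lips outer/inner near [ 571.1 -190.8   39. ]
lips outer/inner near [ 565.  -190.6   39. ]
```

Emit:
servo_tool(increments=[0,0,0,0.157,0,0,0,0.157,0,0,0,0.157,8.8,-55.3,0,0,8.8,-55.3,0,0,8.8,-55.3,0,0,8.8,-55.3,0,0,8.8,-55.3,0,0,8.8,-55.3,0,0,8.8,-55.3,0,0], claw=0.3, squeeze=25)

```text
t: 1.35
tcp_pos: [0.2879, -0.1904, 0.2053]
tcp_rot: [-0.0, 0.994, -0.109, 0.0]
contact_force: [0.3, 0.0, -0.8]
width: 0.648
```

Emit:
servo_tool(increments=[8.8,-55.2,0,0,8.8,-55.2,0,0,8.8,-55.2,15,0,8.8,-55.2,20,0,8.8,-55.2,20,0,8.8,-55.2,20,0,8.8,-55.2,20,0,0,0,20,0,0,0,10,0,0,0,0,0])

```text
t: 2.6
tcp_pos: [0.4307, 0.1711, 0.0798]
tcp_rot: [0.0, 0.994, -0.109, -0.001]
contact_force: [-0.2, -0.5, 0.9]
width: 0.65
```

```bash
python3 - <<'E'
from h import *
import cv2
s=r.get_state();print(s["tcp_pos"],s["tcp_rot"],s["qpos"])
a=r.get_image("top")[200:320,140:300];b=r.get_image("scene")[80:240,220:380]
a=cv2.resize(a,(400,300),interpolation=3);b=cv2.resize(b,(300,300),interpolation=3)
cv2.imwrite("pics/pre.png",np.hstack([a,b])[:,:,::-1])
E
```

```text
[0.43067307 0.17111357 0.07981778] [ 4.44035177e-04  9.94017660e-01 -1.09214219e-01 -9.73627340e-04] [ 2.28034325e-01  2.23227974e-01  1.92577969e+00 -2.30439833e-04
  9.94716461e-01  2.01782153e+00]
```

View pics/pre.png

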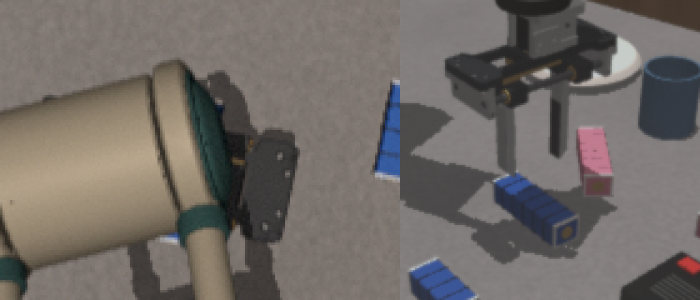

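The scene picture shows the fingers straddling the long blue strip, at about (535,205) in the crop, and clear of the pink one. Descend and grip.

Emit:
servo_tool(increments=[0,-2.4,20,0,0,0,22,0,0,0,20,0,0,0,9,0,0,0,0,0,0,0,0,0,0,0,0,0,0,0,0,0,0,0,0,0,0,0,0,0])

```text
t: 3.95
tcp_pos: [0.4321, 0.1741, 0.0095]
tcp_rot: [0.0, 0.994, -0.109, 0.0]
contact_force: [0.8, 0.1, 0.4]
width: 0.652
```

Emit:
servo_tool(increments=[0,0,0,0,0,0,0,0,0,0,0,0,0,0,0,0,0,0,0,0,0,0,0,0,0,0,-15,0,0,0,-30,0,0,0,-40,0,0,0,-15,0], claw=-1, squeeze=30)

```text
t: 5.2
tcp_pos: [0.4327, 0.1738, 0.111]
tcp_rot: [0.0, 0.994, -0.109, 0.001]
contact_force: [-0.3, -0.2, -2.4]
width: 0.379
```

Emit:
servo_tool(increments=[0,0,0,-0.1607,0,0,0,-0.1607,0,0,0,-0.1607,0,0,0,-0.1607,0,0,0,-0.1607,0,0,0,-0.1607,0,0,0,-0.1607,0,0,0,-0.1607,0,0,0,-0.1607,0,0,0,-0.1607])

```text
t: 6.45
tcp_pos: [0.4309, 0.1734, 0.1086]
tcp_rot: [-0.0, 0.767, 0.642, -0.001]
contact_force: [0.8, -0.1, -3.9]
width: 0.38
```

Emit:
servo_tool(increments=[-17.3,26,0,0,-17.3,26,0,0,-17.3,26,0,0,-17.3,26,0,0,-17.3,26,0,0,-17.3,26,0,0,-17.3,26,0,0,-17.3,26,0,0,-17.3,25.4,0,0,0,0,0,0])

```text
t: 7.7
tcp_pos: [0.6341, -0.0233, 0.1081]
tcp_rot: [-0.0, 0.769, 0.639, -0.001]
contact_force: [0.1, 0.8, -3.5]
width: 0.38
```

Emit:
servo_tool(increments=[0,0,10,0,0,0,10,0,0,0,10,0,0,0,10,0,0,0,5,0,0,0,0,0,0,0,0,0,0,0,0,0,0,0,0,0,0,0,0,0])

```text
t: 8.95
tcp_pos: [0.6335, -0.0214, 0.0646]
tcp_rot: [0.0, 0.768, 0.64, 0.0]
contact_force: [0.8, 0.7, -3.3]
width: 0.379
```

```bash
python3 - <<'E'
from h import *
import cv2
s=r.get_state();print(s["t"],s["tcp_pos"],s["tcp_rot"])
a=r.get_image("top")[115:215,210:410];b=r.get_image("scene")[200:380,190:430]
a=cv2.resize(a,(600,300),interpolation=3);b=cv2.resize(b,(600,450)[:2],interpolation=3)[:300]
b=cv2.resize(r.get_image("scene")[215:365,190:440],(500,300),interpolation=3)
cv2.imwrite("pics/over.png",np.vstack([a,np.pad(b,((0,0),(0,100),(0,0)))])[:,:,::-1])
E
```

```text
8.95 [ 0.63349373 -0.02135408  0.06462059] [1.63455847e-04 7.68447504e-01 6.39912809e-01 6.64663351e-05]
```

View pics/over.png

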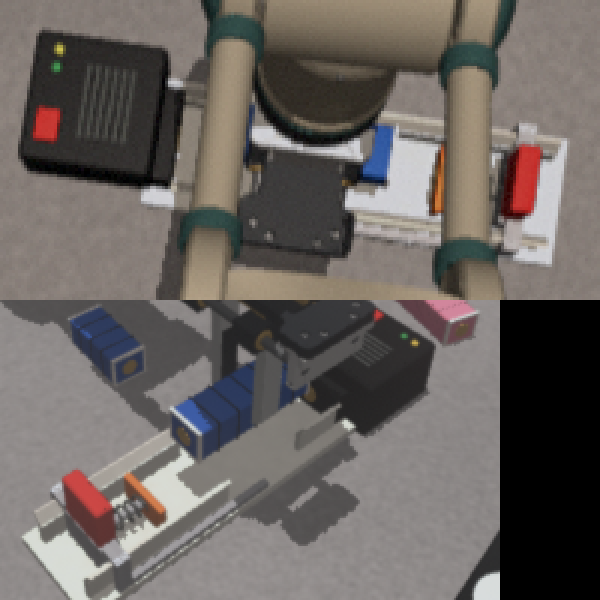

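The strip is above the channel and aligned with it. Its near end is at about (385,155) in the top crop, between the walls and ahead of the orange follower. Lower slowly.

Emit:
servo_tool(increments=[0,0,6,0,0,0,6,0,0,0,6,0,0,0,6,0,0,0,6,0,0,0,5,0,0,0,5,0,0,0,3,0,0,0,0,0,0,0,0,0])

```text
t: 10.35
tcp_pos: [0.6336, -0.0213, 0.0216]
tcp_rot: [0.0, 0.768, 0.64, 0.0]
contact_force: [-0.5, -0.6, -3.7]
width: 0.378
```

Emit:
servo_tool(increments=[0,0,1,0,0,0,1,0,0,0,0.5,0,0,0,0.5,0,0,0,0.5,0,0,0,0,0,0,0,0,0,0,0,0,0,0,0,0,0,0,0,0,0])

```text
t: 11.6
tcp_pos: [0.6334, -0.0213, 0.018]
tcp_rot: [0.0, 0.768, 0.64, -0.0]
contact_force: [0.1, -0.2, -3.7]
width: 0.38
```

Emit:
servo_tool(increments=[0,0,0.5,0,0,0,0.5,0,0,0,0.5,0,0,0,0,0,0,0,0,0,0,0,0,0,0,0,0,0,0,0,0,0,0,0,0,0,0,0,0,0])

```text
t: 12.85
tcp_pos: [0.6335, -0.0213, 0.0174]
tcp_rot: [0.0, 0.768, 0.64, 0.0]
contact_force: [-2.0, 0.6, 5.6]
width: 0.379
```

Floor contact at TCP z = 17.4 mm, where I expected it. Release and rise.

Emit:
servo_tool(increments=[0,0,0,0,0,0,0,0,0,0,0,0,0,0,0,0,0,0,0,0,0,0,-5,0,0,0,-20,0,0,0,-30,0,0,0,-40,0,0,0,-20,0], claw=0.2)

```text
t: 14.1
tcp_pos: [0.6346, -0.0214, 0.1344]
tcp_rot: [0.002, 0.768, 0.64, 0.001]
contact_force: [0.6, 0.5, 0.3]
width: 0.599
```

Emit:
servo_tool(increments=[-37,0,0,0,-37,0,0,0,-37,0,0,0,-37,-1.5,0,0,-37,0,0,0,0,0,0,0,0,0,15,0,0,0,15,0,0,0,10,0,0,0,0,0], claw=-1)

```text
t: 15.35
tcp_pos: [0.5977, -0.2019, 0.0899]
tcp_rot: [-0.001, 0.768, 0.64, -0.001]
contact_force: [-0.6, 0.1, 0.4]
width: 0.003
```

```bash
python3 - <<'E'
from h import *
import cv2
s=r.get_state();print(s["t"],s["tcp_pos"],s["tcp_rot"],s["width"])
a=cv2.resize(r.get_image("top")[115:215,210:410],(600,300),interpolation=3)
b=cv2.resize(r.get_image("scene")[215:365,190:440],(500,300),interpolation=3)
cv2.imwrite("pics/behind.png",np.vstack([a,np.pad(b,((0,0),(0,100),(0,0)))])[:,:,::-1])
E
```

```text
15.35 [ 0.59770449 -0.20188601  0.08989214] [-1.32823487e-03  7.68132042e-01  6.40289773e-01 -6.38159531e-04] 0.0032326184314899484
```

View pics/behind.png

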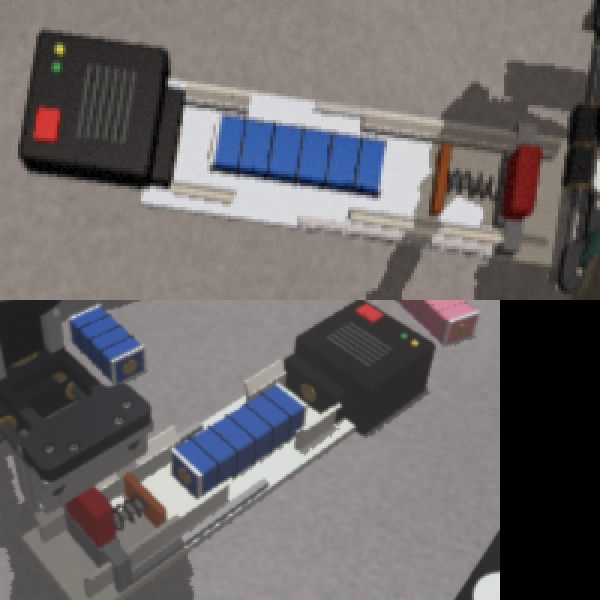

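The strip lies flat and central in the channel, (213–385, 115–195) in the top crop. The fingers are behind the red grip. Descend, then push along tool +x.

Emit:
servo_tool(increments=[0,0,15,0,0,0,15,0,0,0,13,0,0,0,0,0,5,0,0,0,5,0,0,0,5,0,0,0,5,0,0,0,5,0,0,0,5,0,0,0])

```text
t: 16.7
tcp_pos: [0.6038, -0.1751, 0.049]
tcp_rot: [0.001, 0.768, 0.64, -0.001]
contact_force: [-1.6, -4.9, 1.1]
width: 0.005
```

Emit:
servo_tool(increments=[5,0,0,0,5,0,0,0,5,0,0,0,5,0,0,0,5,0,0,0,5,0,0,0,5,0,0,0,5,0,0,0,0,0,0,0,0,0,0,0])

```text
t: 17.95
tcp_pos: [0.6108, -0.1356, 0.049]
tcp_rot: [0.001, 0.768, 0.64, -0.001]
contact_force: [-2.0, -5.1, 1.6]
width: 0.008
```

Emit:
servo_tool(increments=[4,0,0,0,4,0,0,0,4,0,0,0,4,0,0,0,3,0,0,0,2,0,0,0,0,0,0,0,0,0,0,0,0,0,0,0,0,0,0,0])

```text
t: 19.2
tcp_pos: [0.6144, -0.1157, 0.049]
tcp_rot: [0.001, 0.768, 0.64, -0.002]
contact_force: [-2.4, -6.3, 1.2]
width: 0.005
```

Emit:
servo_tool(increments=[2,0,0,0,2,0,0,0,1,0,0,0,1,0,0,0,0,0,0,0,0,0,0,0,0,0,0,0,0,0,0,0,0,0,0,0,0,0,0,0])

```text
t: 20.45
tcp_pos: [0.6149, -0.1131, 0.0491]
tcp_rot: [0.003, 0.768, 0.641, -0.004]
contact_force: [-4.3, -13.7, 1.3]
width: 0.002
```

Emit:
servo_tool(increments=[1,0,0,0,1,0,0,0,1,0,0,0,1,0,0,0,0,0,0,0,0,0,0,0,0,0,0,0,0,0,0,0,0,0,0,0,0,0,0,0])

```text
t: 21.7
tcp_pos: [0.6149, -0.1131, 0.0492]
tcp_rot: [0.005, 0.767, 0.641, -0.006]
contact_force: [-6.8, -22.5, 1.4]
width: 0.005
```

```bash
python3 - <<'E'
from h import *
import cv2
s=r.get_state();print(s["t"],s["tcp_pos"],s["contact_force"])
a=cv2.resize(r.get_image("top")[115:215,210:410],(600,300),interpolation=3)
b=cv2.resize(r.get_image("scene")[215:365,190:440],(500,300),interpolation=3)
cv2.imwrite("pics/push.png",np.vstack([a,np.pad(b,((0,0),(0,100),(0,0)))])[:,:,::-1])
E
```

```text
21.7 [ 0.6148677  -0.11308731  0.04916909] [ -6.77135285 -22.49778205   1.44240582]
```

View pics/push.png

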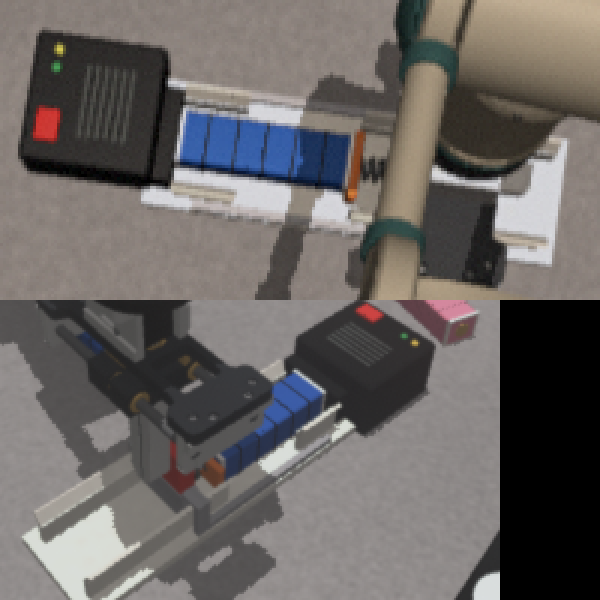

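The strip is against the stop wall, with its end at about (180,140) in the top crop, and the follower is pressing on it at (355,165). The rail did not move under 22 N, so it is on the hard stop. Back off and rise.

Emit:
servo_tool(increments=[-5,0,0,0,-10,0,0,0,-20,0,0,0,-20,0,0,0,-10,0,-20,0,-30,0,-40,0,-50,0,-30,0,-50,0,0,0,-40,0,0,0,0,0,0,0])

```text
t: 23.05
tcp_pos: [0.5731, -0.3385, 0.1382]
tcp_rot: [0.0, 0.77, 0.638, -0.0]
contact_force: [0.5, -0.5, 0.4]
width: 0.003
```

```bash
python3 - <<'E'
from h import *
import cv2
s=r.get_state();print(s["t"],s["tcp_pos"],s["contact_force"])
a=cv2.resize(r.get_image("top")[115:215,210:410],(800,400),interpolation=3)
cv2.imwrite("pics/end.png",a[:,:,::-1])
E
```

```text
23.05 [ 0.5731326  -0.33852171  0.13815822] [ 0.54491358 -0.52208885  0.3589646 ]
```

View pics/end.png

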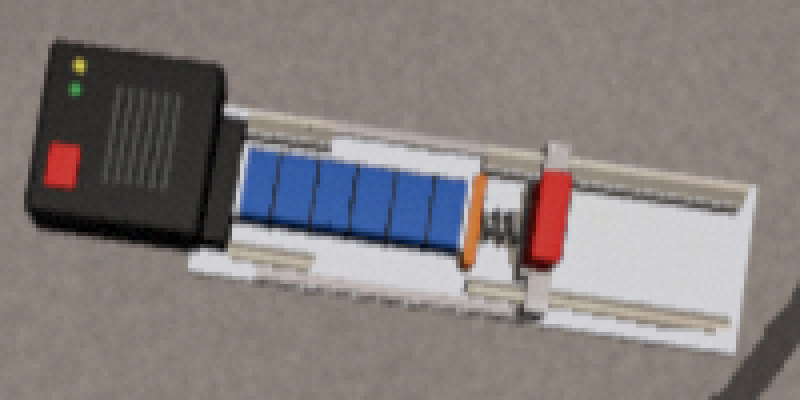

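```bash
python3 - <<'E'
from h import *
U=lambda u,v,z:pt(210+(u+.5)/4-.5,115+(v+.5)/4-.5,z)
c=np.array([.6324,-.026]);d=np.array([.181,.983]);n=np.array([.983,-.181])
f=lambda name,p:print(name,np.round(1e3*np.array([(p[:2]-c)@n,(p[:2]-c)@d]),1))
f("strip far",U(244,183,.040));f("strip near",U(464,215,.040))
f("grip",U(549,218,.076));f("grip0",U(695,241,.076));f("follower",U(475,221,.036));f("foll0",U(588,239,.036))
r.hand_in()
E
```

```text
strip far [-0.9 81.1]
strip near [  0.6 -32.5]
grip [ -1.2 -71.8]
grip0 [  -1.1 -144.5]
follower [ -0.8 -38.8]
foll0 [ -0.9 -97.3]
the job is handed in; nothing more can be done
```

The long blue strip is lying flat in the channel against the stop wall, the rail is home on its hard stop, and the job is handed in. It took about 23 s of the 48 s. `hand_in` reported no verdict.

I picked the strip up, lowered it until it touched the floor and let go there. Then I pushed the red grip with the closed fingers and backed the arm clear.

The last checks, taken from the final picture and the measured forces:
- **Strip:** its centre is about 24–25 mm in +y of `battery_bed`, within 1 mm of the channel's middle and about 1° off its direction.
- **Rail:** the grip travelled about 73 mm. The follower spring is compressed by about 14 mm against the stated 15 mm. The rail did not move when the push rose from 14 to 22 N, so it is on the hard stop. The rail joint itself could not be read, so this is inferred.
- **Robot:** clear of everything, with the wrist force reading under 1 N, which is noise level.

One small disagreement: my first estimate of the rail's opening was about 76 mm, 3 mm more than the travel I measured. That is within my picture-reading error and inside the 9 mm tolerance. No check failed.

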